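# Dock the shaker tray and start the mix

## Robot

A 7-joint arm with a two-finger parallel gripper is mounted at the origin on the work surface; the furniture and walls round the work are solid. World frame = base frame: x ahead of the robot, y to its left, z up, the work surface at z = 0. Lengths are in m, angles in degrees, forces in N, time in s.
With the tool pointing down it reaches from about 0.425 to 0.8 m from the base axis. Payload 8.3 kg.
Tool frame: the origin (TCP) lies at the very end of the fingers, on their centre line; the grasp point (between the pads) lies ctrl.grasp_offset behind it (ctrl.grasp_offset is the distance from the TCP to the grasp point, in m); z points along the fingers, y is the line along which they close (so a half turn about z gives the same grasp; the last joint's range is limited). The gripper opens to 85 mm and grips with 20 to 120 N. Pads are 22 mm wide; open, the fingers measure 114 mm over their backs; the gripper's body (76 mm by 85 mm) begins 54 mm behind the grasp point. The pads swing forward as they close: fully open they stand 13 mm farther back than shut.
Start: joints at [-75.739, 21.967, 0.94, 78.501, -0.361, 79.538, -2.664], TCP at [0.192, 0.595, 0.231] pointing down, gripper open.
Joint ranges: [-169.22, 169.22], [-14.56, 117.87], [-87.37, 89.26], [10.42, 133.3], [-82.24, 262.24], [0.94, 117.77], [-172.7, 172.7]. Speed limits (degrees/s): [136.94, 136.94, 172.46, 172.46, 180, 180, 180].

## Interface

Orientations are given as a 3x3 rotation matrix whose columns are the frame's x, y, z axes.
In Python, from cell import ctrl gives the robot as it stands. The module is installed in compiled form; this text tells all that it offers.
- The arm moves only by the tool move_arm, never from a script. Its argument "increments" is one flat list of numbers, 7 for each row, row after row: the opening, from 0 (shut) to 1 (fully open), then the shift along the tool's x, y, z in m, then the turn, a rotation vector about the tool's x, y, z in degrees. In form: [grip, dx, dy, dz, ax, ay, az, grip, dx, dy, dz, ax, ay, az, ...]. A call has 1 to 12 rows; each row shifts and turns the commanded pose from where the row before left it, along the tool's axes as they then stand; what a row does not reach is not made up. A row lasts 1/10 s, in which the tool goes at most 50 mm and 8.59 degrees, less where a joint would pass 70% of its speed; a pose out of reach is approached as far as the arm can. A call with a gripper value outside its range is refused whole. The fingers move at their own pace and stop on an object; "force" is the grip in N (left out, the last holds). Time passes only in rows, so rows that do not move let the fingers close. It gives the time, the measured TCP pose, the force, the opening and the grip force at its end, in the units of the state.
- ctrl.observe(): the state, without advancing time (a new reading comes with each control period).
- ctrl.read_camera(name): name is "side" or "top"; returns (picture, depth): 480x640x3 uint8, red, green, blue; 480x640 float32, m along the optical axis (not along the pixel's ray), 0 where there is no reading.
- ctrl.camera_info(name): a dict with "mtx" (3x3 intrinsics, pixels), "distortion" ([k1, k2, p1, p2, k3] as OpenCV has them; the pictures are not rectified), "cam_to_world" (4x4, takes a point from camera to world coordinates). Camera axes: x right, y down, z forward; pixel columns grow to the right and rows downward; lengths in m; the calibration is good to about 2 mm. A picture is of the moment at which its call begins. camera_info takes no time and is no camera call.
- ctrl.finish_job(): hands the job in; it is judged then, once.
The state is a dict: "time_s": time; "qpos": joint angles; "joint_vel": joint speeds; "tau": joint torques, N m; "position": TCP position; "eef_rot": TCP orientation; "wrist_force": force on the tool from outside, world axes, zero at the start; "ft_torque": the same for the moment, N m; "opening": finger opening in m; "grip_force": force on a finger pad.
Only numpy, scipy, OpenCV 4.12 (cv2) and the standard library are available. Lean on these libraries where they do the work, as an engineer would, in place of code of your own. Each camera call takes 0.05 s, during which the arm holds its last target. There are 200 camera calls.

## Task

The steel tray with the two teal micro-tube racks was slid onto the shaker from the back and is not home yet: hook behind its far lip and pull it towards you between the rails, until it is fully home against the two rubber buffers and both spring catches have popped out behind it, with the racks still sitting in it. Once it is home, press the blue key all the way down and let it up (gentle programme), then do the same with the green key (start); do not press the red stop key, and leave the other things on the bench where they are.

Things in the scene. Friction and masses are not known exactly. Their poses are not given: they have to be found in the camera images.
- shaker: Bench shaker, fixed to the bench: white, 266 x 246 mm; on its left part a flat platform with a black mat (55 mm above the bench), along its right side a white control pod, 68 mm wide, top 78 mm above the bench, with three keys. Origin: centre of its underside; x to its back (away from the robot), y to its left, z up. Platform centre line at y = +36 mm, pod's at y = -89 mm.
- tray_home (a point): Point of the shaker (same axes) on the mat over which the tray's centre stands when home, against two rubber buffers (tops 16 mm above the mat) at the platform's front. Along x at both sides run aluminium rails, inner faces 68.5 mm either side of this point, tops 16 mm above the mat, open at the back; the mat goes on flat to 174 mm behind this point.
- tray_centre (a point): Centre of the loose stainless tray, 14 mm above its underside; x to its far side, y left, z up. Open box, walls 118 (x) x 134 (y) x 28 mm, about 0.3 kg, lip turned out at the top by 8 mm at the near and far wall. Starts 50 to 85 mm behind home between the rails (1.5 mm play a side), free mat behind it. The racks fill it, no finger fits inside. Slides with a few newtons.
- tray_far_lip (a point): Middle of the outer edge of the tray's far lip (3 mm thick, 134 mm long along y), 67 mm behind the tray's centre and 26.5 mm above the tray's underside, so 81.5 mm above the bench; below it is 25 mm of free height down to the mat.
- catch_left (a joint): Left spring catch: a 12 mm steel ball in the left rail, 63.5 mm behind tray_home, 11 mm above the mat. 0 = out, grows as it is pressed outwards into the rail (m). The tray's side holds it in at about 0.003; as the tray comes home it pops out behind the far wall (below 0.002) and holds the tray against the buffers. Not to be touched.
- catch_right (a joint): Right spring catch, mirror image of the left one (same values).
- blue_key (a joint): Travel of the round blue key (22 mm across), the nearest of three in a row along the pod; 0 = up, 0.005 m = fully down; a spring lifts it again, fully down takes about 4.5 N.
- green_key (a joint): Travel of the round green key, the middle one, 44 mm behind the blue key (same values).
- red_key (a joint): Travel of the round red stop key, the farthest, 44 mm behind the green key (same values).
- blue_key_top (a point): Centre of the top face of the blue key; it is pressed straight down.
- green_key_top (a point): Centre of the top face of the green key; it is pressed straight down.
- red_key_top (a point): Centre of the top face of the red key.
- rack_near_centre (a point): Centre of the near one of two teal micro-tube racks (52 mm along the tray's x, 124 mm along y, 38 mm high) that stand loose side by side in the tray; its top is 41 mm above the tray's underside.
- rack_far_centre (a point): Centre of the far one of the two teal micro-tube racks (same size).
- beaker_centre (a point): Bystander: centre of a clear empty beaker, 77 mm across, 93 mm high, right of the shaker.
- label_tape_centre (a point): Bystander: centre of a lying roll of tape, 98 mm across, 25 mm high, right of the shaker.
- timer_centre (a point): Bystander: centre of a green bench timer with pink keys, 92 x 66 x 28 mm, left of the shaker.
- petri_dish_centre (a point): Bystander: centre of a petri dish, 91 mm across, 15 mm high, left of the shaker.
Mind the look-alikes: they are no part of the job. What is shaped like the part that bears rack_far_centre but purple is not meant.

How it is judged:
By the outcome, as a careful person would: the job done as asked, in the order asked, and still so for the second after the job is handed in, with the robot touching nothing.
It also fails if it takes over 40 s, if anything falls off the work surface, if the arm or the gripper's body presses on something with over 40 N, if the wrist force passes 120 N, or if a joint passes its speed limit or range.

## Working session

There is one attempt and no reset: what is moved stays moved. The work goes in short steps, Python scripts to look and compute and a tool call to move; the robot and the scene stay as the last step left them, time stands still between calls to the robot, and variables do not carry over. Pictures are saved under pics/ and viewed, at most 10 in all, crops included, and the job is handed in when it is done.

Besides the shell and the picture viewer there is one more tool, called after "Emit:" by a JSON object that holds its "api" and its "payload", one argument or row to a line. move_arm: Moves the arm, as the interface text tells. Its arguments: {"type":"object","properties":{"increments":{"type":"array","items":{"type":"number"}},"force":{"type":"number"}},"required":["increments"]}

```bash
mkdir -p pics
cat > h.py <<'E'
import numpy as np, cv2
from cell import ctrl
def shot(name,fn):
    p,d=ctrl.read_camera(name); cv2.imwrite('pics/'+fn+'.png',p[:,:,::-1]); np.save('pics/'+fn+'.npy',d); return p,d
def ray(name,u,v):
    i=ctrl.camera_info(name); n=cv2.undistortPoints(np.array([[[u,v]]],float),np.array(i['mtx']),np.array(i['distortion']))[0,0]
    return np.array([n[0],n[1],1.]),np.array(i['cam_to_world'])
def at_z(name,u,v,z):
    r,T=ray(name,u,v); d=T[:3,:3]@r; o=T[:3,3]; return o+d*(z-o[2])/d[2]
def at_d(name,u,v,d,k=2):
    r,T=ray(name,u,v); w=d[v-k:v+k+1,u-k:u+k+1]; z=np.median(w[w>0]); return T[:3,:3]@(r*z)+T[:3,3]
E
python3 - <<'E'
from h import *
for n in('top','side'):
    shot(n,n+'0'); print(np.round(ctrl.camera_info(n)['cam_to_world'],3))
s=ctrl.observe();print(s['position'],np.round(s['eef_rot'],3),s['time_s'],s['opening'],ctrl.grasp_offset)
E
```

```text
[[ 0.028 -0.998  0.051  0.408]
 [-1.    -0.028  0.007 -0.013]
 [-0.006 -0.052 -0.999  1.238]
 [ 0.     0.     0.     1.   ]]
[[ 0.293  0.646 -0.705  1.321]
 [ 0.956 -0.213  0.202 -0.256]
 [-0.02  -0.733 -0.68   0.892]
 [ 0.     0.     0.     1.   ]]
[0.19155227 0.59443846 0.23035018] [[-0.952  0.307 -0.001]
 [ 0.307  0.952 -0.002]
 [-0.    -0.002 -1.   ]] 0.1 0.085529480825509 0.0187
```

View pics/top0.png

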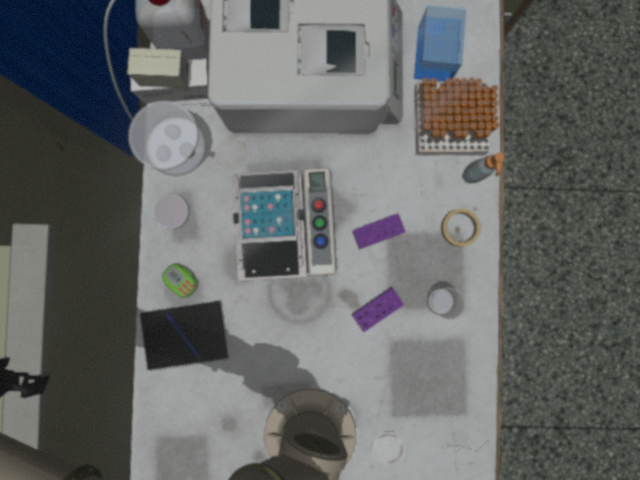

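View pics/side0.png

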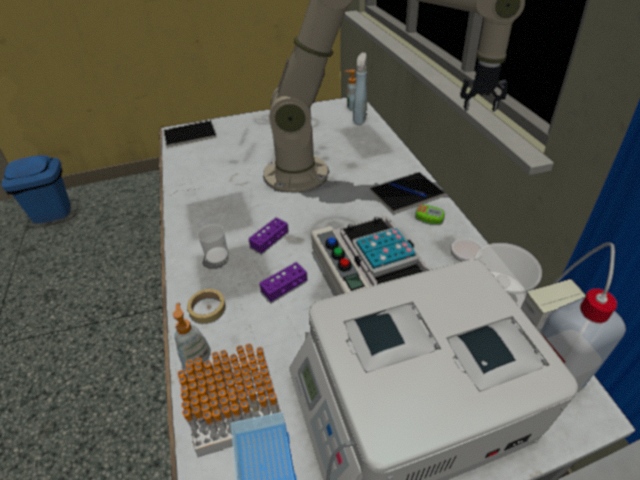

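The top view shows the shaker at about (285,225), with the tray and teal racks at (267,212). The keys are red (319,204), green (319,222) and blue (320,241). The purple look-alike racks are at (379,231) and (378,309), and they aren't meant. A big machine stands behind the shaker, with its front edge near row 130. Next is a close crop to check.

Run:
```python
from h import *
p=cv2.imread('pics/top0.png'); c=p[120:290,220:350]; cv2.imwrite('pics/c0.png',cv2.resize(c,None,fx=3.5,fy=3.5,interpolation=cv2.INTER_CUBIC))
d=np.load('pics/top0.npy')
for u,v in [(267,212),(319,204),(319,222),(320,241),(270,260),(270,181),(300,110),(300,125)]: print(u,v,np.round(at_d('top',u,v,d),4))
```

```text
267 212 [0.5549 0.1182 0.0911]
319 204 [ 0.5764 -0.0067  0.0994]
319 222 [ 0.5332 -0.0079  0.0991]
320 241 [ 0.4877 -0.0116  0.0996]
270 260 [0.4403 0.1109 0.0549]
270 181 [0.6376 0.1175 0.0547]
300 110 [0.7696 0.0405 0.2013]
300 125 [0.7721 0.0453 0.0862]
```

View pics/c0.png

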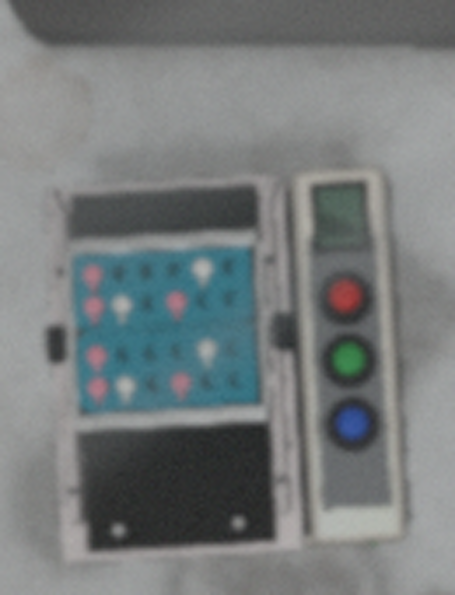

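Run:
```python
from h import *
f=lambda a,b,z:at_z('top',220+a/3.5,120+b/3.5,z)
for n,a,b,z in [('blue',352,425,.098),('green',349,359,.098),('red',345,297,.098),('lipL',72,248,.0815),('lipR',258,236,.0815),('nearL',80,426,.0815),('nearR',268,412,.0815),('bufL',118,530,.071),('bufR',238,522,.071),('platBL',70,197,.055),('platBR',255,184,.055),('railL',66,192,.071),('railLf',76,548,.071),('railR',267,180,.071),('railRf',285,540,.071)]: print(n,np.round(f(a,b,z),4))
i=np.load('pics/top0.npy')
T=ctrl.camera_info('top')
for v in range(236,248):print(np.round([at_d('top',u,v,i,0)[2]*1000 for u in range(312,331)]).astype(int))
```

```text
blue [ 0.4868 -0.013   0.098 ]
green [ 0.532  -0.0097  0.098 ]
red [ 0.5745 -0.0058  0.098 ]
lipL [0.6063 0.1857 0.0815]
lipR [0.6181 0.0561 0.0815]
nearL [0.4821 0.1755 0.0815]
nearR [0.4954 0.0454 0.0815]
bufL [0.4108 0.1481 0.071 ]
bufR [0.4188 0.0646 0.071 ]
platBL [0.6476 0.1931 0.055 ]
platBR [0.6603 0.061  0.055 ]
railL [0.6478 0.1932 0.071 ]
railLf [0.3975 0.177  0.071 ]
railR [0.66   0.0517 0.071 ]
railRf [0.4072 0.0314 0.071 ]
[76 80 89 92 86 86 91 96 99 98 88 90 89 91 93 81 80 79 78]
[ 79  80  89  92  88  97  99  99  99  98 102  90  88  93  88  83  81  80
  76]
[ 76  92  90  89  95 103  97  97  98  97 104  99  90  89  92  87  76  76
  77]
[ 77  89  94  89 100  98  97 101  97 101 101  98 100  91  90  89  80  79
  79]
[ 83  89  91  89 100  99  97  99 105 102 101 100  96  93  91  88  79  80
  78]
[ 80  92  90  89 100 100 100  98  99  99 100  94  96  94  89  87  77  79
  78]
[ 80  93  90  91  96  99  97 100 102  96  99  97  97  89  88  88  75  77
  80]
[ 79  80  92  92  86  97  99  98  98 100 100 100  88  88  90  90  76  75
  75]
[ 81  82  90  88  88  90  94 101  95  96  97  85  91  87  92  89  81  81
  80]
[82 78 90 91 87 95 89 93 89 88 92 91 94 91 91 78 76 80 81]
[79 78 80 89 89 89 89 87 93 88 87 90 89 88 82 78 76 81 80]
[82 74 78 77 84 95 92 92 92 85 89 87 88 79 76 76 77 80 79]
```

Emit:
{"api": "move_arm", "payload": {
  "increments": [0.5,0,0,0,0,0,-7.6,0.5,0,0,0,0,0,-7.6,0.5,0,0,0,0,0,-7.5,0.5,-0.029,-0.036,0,0,0,0,0.5,-0.029,-0.036,0,0,0,0,0.5,-0.029,-0.036,0,0,0,0,0.5,-0.029,-0.036,0,0,0,0,0.5,-0.029,-0.036,0,0,0,0,0.5,-0.029,-0.036,0,0,0,0,0.5,-0.029,-0.036,0,0,0,0,0.5,-0.029,-0.036,0,0,0,0,0.5,-0.029,-0.036,0,0,0,0]
}}

```text
time_s: 1.3
position: [0.4799, 0.2924, 0.231]
eef_rot: [[-0.996, -0.084, -0.0], [-0.084, 0.996, -0.0], [0.001, -0.0, -1.0]]
wrist_force: [0.5, 1.2, -0.1]
opening: 0.0427
grip_force: 0.0
```

Emit:
{"api": "move_arm", "payload": {
  "increments": [0.5,-0.029,-0.036,0,0,0,0,0.5,-0.029,-0.036,0,0,0,0,0.5,-0.029,-0.036,0,0,0,0,0.5,-0.029,-0.036,0,0,0,0,0.5,-0.029,-0.036,0,0,0,0,0.5,0,0,0,0,0,0]
}}

```text
time_s: 1.9
position: [0.6416, 0.1183, 0.2299]
eef_rot: [[-0.997, -0.074, -0.0], [-0.074, 0.997, -0.005], [0.001, -0.005, -1.0]]
wrist_force: [-0.7, -0.2, 0.0]
opening: 0.0429
grip_force: 0.0
```

Run:
```python
from h import *
s=ctrl.observe();print(s['position'],np.round(s['eef_rot'],3),s['time_s'],s['opening'],s['wrist_force'])
```

```text
[0.64161325 0.11828532 0.22987158] [[-0.997 -0.074 -0.   ]
 [-0.074  0.997 -0.005]
 [ 0.001 -0.005 -1.   ]] 1.9 0.042924957068822316 [-0.73264987 -0.19057984  0.03464137]
```

Emit:
{"api": "move_arm", "payload": {
  "increments": [0.5,0,0.005,0.04,0,0,0,0.5,0,0,0.04,0,0,0,0.5,0,0,0.03,0,0,0,0.5,0,0,0.01,0,0,0,0.5,0,0,0,0,0,0]
}}

```text
time_s: 2.4
position: [0.6372, 0.1317, 0.1096]
eef_rot: [[-0.996, -0.084, -0.004], [-0.084, 0.996, -0.001], [0.004, -0.001, -1.0]]
wrist_force: [-0.5, 0.7, 0.6]
opening: 0.0428
grip_force: 0.0
```

Run:
```python
from h import *
p,d=shot('side','s1'); q,_=shot('top','t1')
a=cv2.resize(p[190:320,290:450],None,fx=4,fy=4,interpolation=cv2.INTER_CUBIC)
cv2.imwrite('pics/c1.png',a[:,:,::-1])
s=ctrl.observe();print(s['position'],np.round(s['eef_rot'],3),s['time_s'])
```

```text
[0.63919713 0.13201589 0.11290787] [[-0.996 -0.084  0.002]
 [-0.084  0.996  0.   ]
 [-0.002  0.    -1.   ]] 2.5
```

View pics/c1.png

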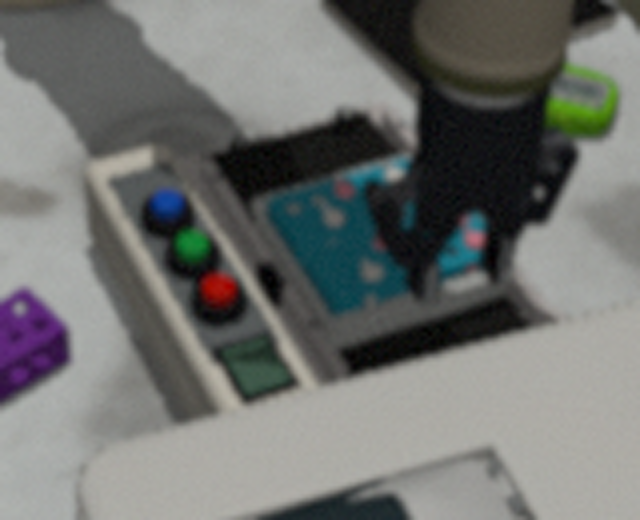

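Seen from the side, the two fingertips (crop 425,290 and 500,280) hang above and behind the tray's far lip, about 8 mm too far left. I'll correct that and go down behind the lip.

Emit:
{"api": "move_arm", "payload": {
  "increments": [0.5,-0.004,-0.008,0,0,0,0,0.5,0,0,0.02,0,0,0,0.5,0,0,0.015,0,0,0,0.5,0,0,0.012,0,0,0,0.5,0,0,0,0,0,0]
}}

```text
time_s: 3.0
position: [0.6418, 0.124, 0.0623]
eef_rot: [[-0.996, -0.085, -0.003], [-0.085, 0.996, -0.001], [0.003, -0.0, -1.0]]
wrist_force: [0.4, -0.1, -0.2]
opening: 0.0428
grip_force: 0.0
```

Emit:
{"api": "move_arm", "payload": {
  "increments": [0.5,0.006,0,0,0,0,0,0.5,0.006,0,0,0,0,0,0.5,0.006,0,0,0,0,0,0.5,0.006,0,0,0,0,0,0.5,0.006,0,0,0,0,0,0.5,0,0,0,0,0,0]
}}

```text
time_s: 3.6
position: [0.6131, 0.1219, 0.0655]
eef_rot: [[-0.996, -0.084, 0.002], [-0.084, 0.996, 0.001], [-0.002, 0.001, -1.0]]
wrist_force: [-0.7, 1.1, -0.1]
opening: 0.0429
grip_force: 0.0
```

Run:
```python
from h import *
p,d=shot('side','s2')
a=cv2.resize(p[190:320,290:450],None,fx=4,fy=4,interpolation=cv2.INTER_CUBIC)
cv2.imwrite('pics/c2.png',a[:,:,::-1])
s=ctrl.observe();print(s['position'],s['wrist_force'],s['time_s'])
```

```text
[0.61285035 0.12187632 0.06513872] [-0.35529196  0.06076484  0.55829604] 3.65
```

View pics/c2.png

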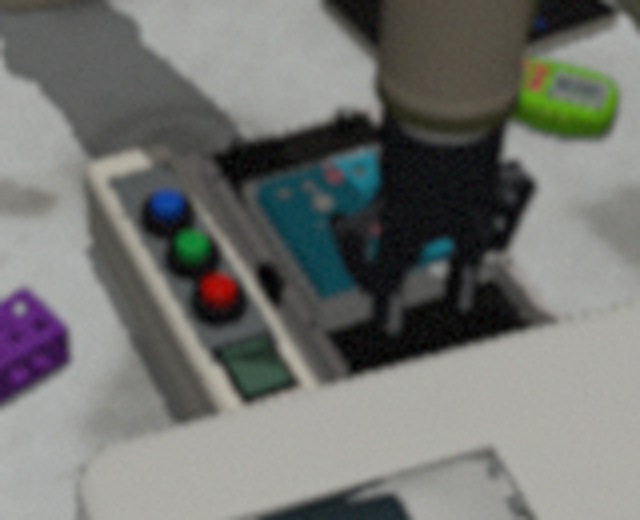

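The fingers are now behind the lip and standing down at mat level, at crop (390,325) and (465,300). The tray has already moved with them, so I'll keep pulling.

Emit:
{"api": "move_arm", "payload": {
  "increments": [0.5,0.006,0,0,0,0,0,0.5,0.006,0,0,0,0,0,0.5,0.006,0,0,0,0,0,0.5,0.006,0,0,0,0,0,0.5,0.006,0,0,0,0,0,0.5,0.006,0,0,0,0,0,0.5,0.004,0,0,0,0,0,0.5,0,0,0,0,0,0]
}}

```text
time_s: 4.45
position: [0.5735, 0.1185, 0.065]
eef_rot: [[-0.996, -0.084, 0.001], [-0.084, 0.996, 0.0], [-0.001, 0.0, -1.0]]
wrist_force: [1.9, 0.2, 1.3]
opening: 0.0424
grip_force: 0.9
```

Run:
```python
from h import *
p,d=shot('side','s3');q,_=shot('top','t3')
a=cv2.resize(p[190:320,290:450],None,fx=3,fy=3,interpolation=cv2.INTER_CUBIC)
b=cv2.resize(q[160:290,220:320],None,fx=3,fy=3,interpolation=cv2.INTER_CUBIC)
cv2.imwrite('pics/c3.png',np.hstack([a,b])[:,:,::-1])
s=ctrl.observe();print(s['position'],s['wrist_force'],s['time_s'])
```

```text
[0.57339362 0.11844576 0.06465961] [2.62503636 0.30090941 1.53589264] 4.55
```

View pics/c3.png

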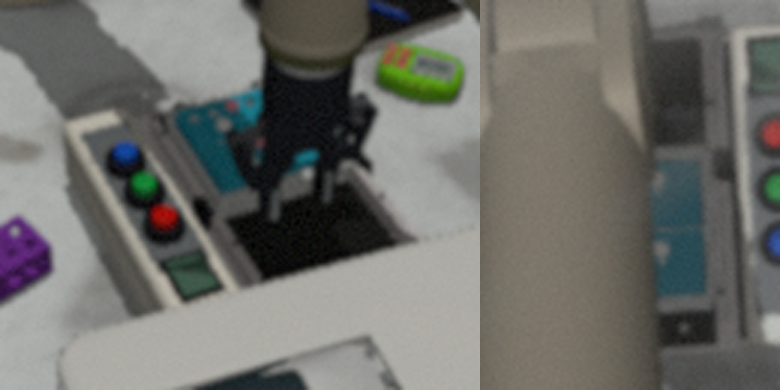

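The tray is following. Its near lip is at top-view row 263 and the visible buffer at row 269, so about 15–25 mm is left. From here I'll go slower and watch the force.

Emit:
{"api": "move_arm", "payload": {
  "increments": [0.5,0.004,0,0,0,0,0,0.5,0.004,0,0,0,0,0,0.5,0.004,0,0,0,0,0,0.5,0,0,0,0,0,0]
}}

```text
time_s: 4.95
position: [0.5602, 0.1172, 0.0639]
eef_rot: [[-0.996, -0.084, -0.002], [-0.084, 0.996, -0.0], [0.002, -0.0, -1.0]]
wrist_force: [-0.7, -0.7, -0.1]
opening: 0.043
grip_force: 0.0
```

Emit:
{"api": "move_arm", "payload": {
  "increments": [0.5,0.003,0,0,0,0,0,0.5,0,0,0,0,0,0]
}}

```text
time_s: 5.15
position: [0.5599, 0.1173, 0.0649]
eef_rot: [[-0.996, -0.084, 0.004], [-0.084, 0.996, 0.001], [-0.004, 0.0, -1.0]]
wrist_force: [6.7, 0.7, -0.3]
opening: 0.0425
grip_force: 3.5
```

Emit:
{"api": "move_arm", "payload": {
  "increments": [0.5,0.003,0,0,0,0,0,0.5,0,0,0,0,0,0]
}}

```text
time_s: 5.35
position: [0.5596, 0.1173, 0.0662]
eef_rot: [[-0.996, -0.084, 0.009], [-0.084, 0.996, 0.001], [-0.009, 0.001, -1.0]]
wrist_force: [14.0, 1.2, -1.2]
opening: 0.0425
grip_force: 7.0
```

Emit:
{"api": "move_arm", "payload": {
  "increments": [0.5,0.003,0,0,0,0,0,0.5,0,0,0,0,0,0]
}}

```text
time_s: 5.55
position: [0.5592, 0.1173, 0.0676]
eef_rot: [[-0.996, -0.084, 0.015], [-0.084, 0.996, 0.002], [-0.015, 0.001, -1.0]]
wrist_force: [21.1, 2.8, 0.1]
opening: 0.0427
grip_force: 10.5
```

Emit:
{"api": "move_arm", "payload": {
  "increments": [0.5,-0.009,0,0,0,0,0,0.5,-0.012,0,0,0,0,0,0.5,0,0,0,0,0,0,0.5,0,0,-0.03,0,0,0,0.5,0,0,-0.03,0,0,0,0.0,0,0,-0.03,0,0,0,0.0,0.03,-0.03,0,0,0,0,0.0,0.03,-0.03,0,0,0,0,0.0,0,-0.04,0,0,0,0,0.0,0,-0.04,0,0,0,0,0.0,0,0,0,0,0,0]
}}

```text
time_s: 6.65
position: [0.5239, -0.0331, 0.1543]
eef_rot: [[-0.997, -0.075, -0.001], [-0.075, 0.997, -0.002], [0.001, -0.002, -1.0]]
wrist_force: [0.2, -0.7, 0.6]
opening: 0.0
grip_force: 0.0
```

Run:
```python
from h import *
p,d=shot('side','s4');q,_=shot('top','t4')
a=cv2.resize(p[190:320,320:430],None,fx=4,fy=4,interpolation=cv2.INTER_CUBIC)
b=cv2.resize(q[160:290,225:310],None,fx=4,fy=4,interpolation=cv2.INTER_CUBIC)
cv2.imwrite('pics/c4.png',np.hstack([a,b])[:,:,::-1])
s=ctrl.observe();print(s['position'],s['wrist_force'],s['time_s'],s['opening'])
```

```text
[ 0.52428152 -0.02716403  0.15384776] [-0.71233521  0.34528308 -0.52991418] 6.75 -0.00014104851044823444
```

View pics/c4.png

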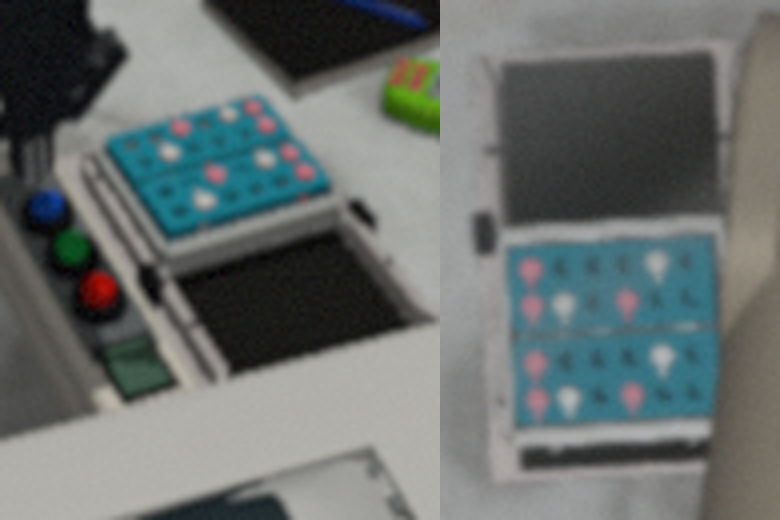

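The tray stands home. All of its mat clearance is now behind it, and its far lip lies at the catch housing (right panel, 485,232). Both teal racks are seated, and the stop under 21 N was firm. The blue key comes next.

Emit:
{"api": "move_arm", "payload": {
  "increments": [0,0.018,0.009,0,0,0,0,0,0.018,0.008,0,0,0,0,0,0,0,0.02,0,0,0,0,0,0,0.015,0,0,0,0,0,0,0,0,0,0]
}}

```text
time_s: 7.25
position: [0.4859, -0.0106, 0.1172]
eef_rot: [[-0.996, -0.087, -0.005], [-0.087, 0.996, -0.0], [0.005, 0.0, -1.0]]
wrist_force: [0.1, 0.4, -0.5]
opening: -0.0002
grip_force: 0.0
```

Position is good. I'll press in small steps.

Emit:
{"api": "move_arm", "payload": {
  "increments": [0,0,-0.002,0.008,0,0,0,0,0,0,0.006,0,0,0,0,0,0,0.004,0,0,0,0,0,0,0,0,0,0]
}}

```text
time_s: 7.65
position: [0.4879, -0.0143, 0.1008]
eef_rot: [[-0.996, -0.084, -0.001], [-0.084, 0.996, -0.0], [0.001, -0.0, -1.0]]
wrist_force: [-0.4, -0.1, 0.4]
opening: -0.0001
grip_force: 0.0
```

Emit:
{"api": "move_arm", "payload": {
  "increments": [0,0,0,0.003,0,0,0,0,0,0,0,0,0,0]
}}

```text
time_s: 7.85
position: [0.4884, -0.0143, 0.0984]
eef_rot: [[-0.996, -0.084, 0.001], [-0.084, 0.996, -0.0], [-0.001, -0.0, -1.0]]
wrist_force: [-0.8, 0.1, 1.8]
opening: -0.0002
grip_force: 0.8
```

Emit:
{"api": "move_arm", "payload": {
  "increments": [0,0,0,0.002,0,0,0,0,0,0,0,0,0,0]
}}

```text
time_s: 8.05
position: [0.4884, -0.0143, 0.0965]
eef_rot: [[-0.996, -0.084, 0.001], [-0.084, 0.996, 0.0], [-0.001, -0.0, -1.0]]
wrist_force: [-0.1, -0.6, 3.8]
opening: 0.0
grip_force: 1.4
```

Emit:
{"api": "move_arm", "payload": {
  "increments": [0,0,0,0.002,0,0,0,0,0,0,0,0,0,0]
}}

```text
time_s: 8.25
position: [0.4885, -0.0143, 0.0944]
eef_rot: [[-0.996, -0.084, 0.001], [-0.084, 0.996, 0.0], [-0.001, -0.0, -1.0]]
wrist_force: [1.1, 0.0, 3.5]
opening: -0.0001
grip_force: 2.0
```

Emit:
{"api": "move_arm", "payload": {
  "increments": [0,0,0,0.002,0,0,0,0,0,0,0,0,0,0]
}}

```text
time_s: 8.45
position: [0.4886, -0.0143, 0.0939]
eef_rot: [[-0.996, -0.084, 0.001], [-0.084, 0.996, 0.001], [-0.001, 0.0, -1.0]]
wrist_force: [-6.0, -0.7, 19.6]
opening: -0.0
grip_force: 9.3
```

Emit:
{"api": "move_arm", "payload": {
  "increments": [0,0,0,0.002,0,0,0,0,0,0,0,0,0,0]
}}

```text
time_s: 8.65
position: [0.4887, -0.0144, 0.0935]
eef_rot: [[-0.996, -0.084, 0.002], [-0.084, 0.996, 0.001], [-0.002, 0.001, -1.0]]
wrist_force: [-14.0, -0.2, 37.5]
opening: 0.0002
grip_force: 18.5
```

Blue bottomed at z≈0.094 with a clear hard stop. I'll lift, then move 44 mm on to green.

Emit:
{"api": "move_arm", "payload": {
  "increments": [0,0,0,-0.012,0,0,0,0,0,0,-0.014,0,0,0,0,0,0,0,0,0,0,0,-0.022,0.001,0,0,0,0,0,-0.022,0,0,0,0,0,0,0,0,0,0,0,0]
}}

```text
time_s: 9.25
position: [0.5333, -0.009, 0.1152]
eef_rot: [[-0.996, -0.085, -0.0], [-0.085, 0.996, -0.0], [0.0, -0.0, -1.0]]
wrist_force: [0.4, -0.1, 0.7]
opening: -0.0
grip_force: 0.0
```

Emit:
{"api": "move_arm", "payload": {
  "increments": [0,0,0,0.008,0,0,0,0,0,0,0.007,0,0,0,0,0,0,0.003,0,0,0,0,0,0,0.002,0,0,0,0,0,0,0,0,0,0]
}}

```text
time_s: 9.75
position: [0.5311, -0.0097, 0.096]
eef_rot: [[-0.996, -0.084, -0.001], [-0.084, 0.996, -0.0], [0.001, 0.0, -1.0]]
wrist_force: [-1.5, -1.4, 3.6]
opening: -0.0004
grip_force: 1.6
```

Emit:
{"api": "move_arm", "payload": {
  "increments": [0,0,0,0.002,0,0,0,0,0,0,0,0,0,0]
}}

```text
time_s: 9.95
position: [0.5319, -0.0097, 0.0944]
eef_rot: [[-0.996, -0.084, 0.0], [-0.084, 0.996, 0.0], [-0.0, 0.0, -1.0]]
wrist_force: [-2.7, -0.3, 3.2]
opening: 0.0
grip_force: 2.1
```

Emit:
{"api": "move_arm", "payload": {
  "increments": [0,0,0,0.0015,0,0,0,0,0,0,0,0,0,0]
}}

```text
time_s: 10.15
position: [0.532, -0.0097, 0.094]
eef_rot: [[-0.996, -0.084, 0.001], [-0.084, 0.996, 0.0], [-0.001, 0.0, -1.0]]
wrist_force: [-6.8, -0.0, 13.0]
opening: -0.0001
grip_force: 6.7
```

Emit:
{"api": "move_arm", "payload": {
  "increments": [0,0,0,0.0015,0,0,0,0,0,0,0,0,0,0,0,0,0,-0.012,0,0,0,0,0,0,-0.014,0,0,0,0,0,0,-0.04,0,0,0,0,0,0,-0.04,0,0,0,0,0,-0.04,0,0,0,0,0,0,-0.04,0,0,0,0,0,0,-0.04,0,0,0,0,0,0,0,0,0,0,0,0,0,0,0,0,0]
}}

```text
validation failed for argument at $.in...
```

Run:
```python
from h import *
q,_=shot('top','t5')
b=cv2.resize(q[150:300,215:415],None,fx=4,fy=4,interpolation=cv2.INTER_CUBIC)
cv2.imwrite('pics/c5.png',b[:,:,::-1])
s=ctrl.observe();print(s['position'],s['wrist_force'],s['time_s'])
```

```text
[ 0.53201565 -0.00969129  0.09396799] [-6.70317411 -0.83509874 13.95573959] 10.2
```

View pics/c5.png

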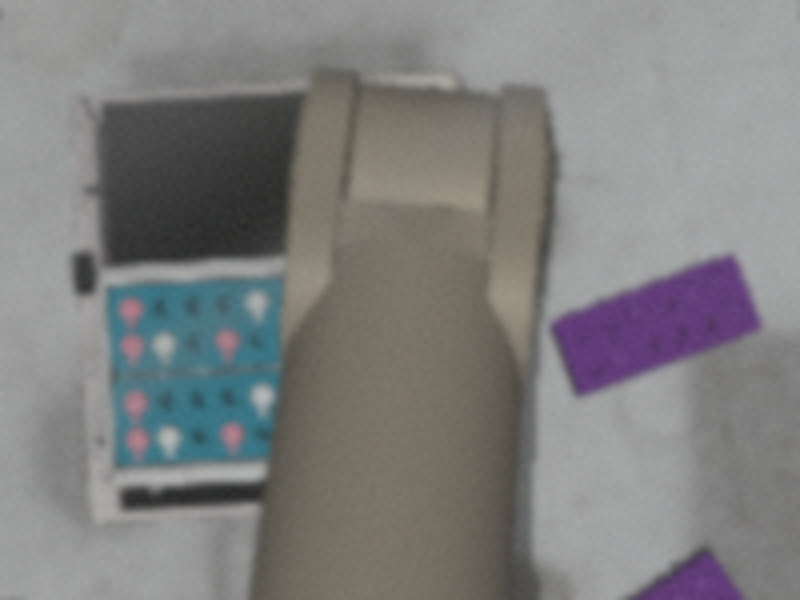

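The last call had a malformed row and was refused, so the arm still holds green down. The tray is unchanged and home, with its far lip at crop row 270 beside the catch. I'll redo the press and lift.

Emit:
{"api": "move_arm", "payload": {
  "increments": [0,0,0,0.0015,0,0,0,0,0,0,0,0,0,0,0,0,0,-0.012,0,0,0,0,0,0,-0.014,0,0,0,0,0,0,-0.04,0,0,0,0,0,0,-0.04,0,0,0,0,0,-0.04,0,0,0,0,0,0,-0.04,0,0,0,0,0,0,-0.04,0,0,0,0,0,0,-0.04,0,0,0,0,0,0,0,0,0,0,0]
}}

```text
time_s: 11.3
position: [0.5444, -0.1763, 0.198]
eef_rot: [[-0.997, -0.075, 0.001], [-0.075, 0.997, -0.004], [-0.0, -0.004, -1.0]]
wrist_force: [-0.1, -0.8, -0.3]
opening: 0.0001
grip_force: 0.0
```

Run:
```python
from h import *
q,d=shot('top','t6');p,_=shot('side','s6')
b=cv2.resize(q[160:290,225:340],None,fx=3.4,fy=3.4,interpolation=cv2.INTER_CUBIC)
a=cv2.resize(p[205:315,310:420],(400,442),interpolation=cv2.INTER_CUBIC)
cv2.imwrite('pics/c6.png',np.hstack([a,b])[:,:,::-1])
s=ctrl.observe();print(s['position'],s['wrist_force'],s['time_s'])
```

```text
[ 0.54530121 -0.17015654  0.19749883] [ 0.47795434  0.31394801 -0.3639999 ] 11.4
```

View pics/c6.png

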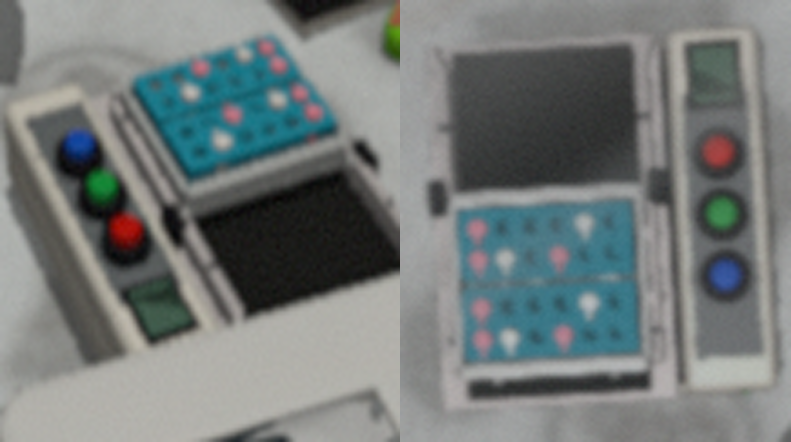

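The final view shows the tray square and home, with its far lip at the catch housings (right panel, rows 186–198). Both racks are seated, all three keys are up and the arm is clear.

```bash
python3 -c "
from cell import ctrl; print(ctrl.finish_job())"
```

```text
the job is handed in; nothing more can be done
None
```

The job is handed in after about 11 s of robot time: I pulled the tray to a firm stop against the buffers with both racks in it, then pressed the blue key and the green key fully down and released each; the red key and the other bench items were not touched, but I couldn't see the two catches pop out and judged that from the stop and the lip's position.

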